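# Reassemble a pellet-press die

### The job

The larger pellet die has been cleaned: put it back together on its base. Set the sleeve over the boss of the base so that it sits fully down, with its coned mouth upward; let the two large anvils down the bore, one on the other, and then put in the large plunger, head up, until it rests on them. The plunger, anvil and body of the smaller die and the two vials stay where they stand.

Things in the scene. Friction and masses are not known exactly. Their poses are not given: they have to be found in the camera images.
- die_base: base of the larger die, loose: steel disc 66 mm in diameter, 14 mm thick, with a boss in its middle 28 mm in diameter and 6 mm high (top 20 mm above the worktop), the boss's upper 3 mm coned in to 22 mm; a thin vacuum-hose stub sticks out 21 mm from the rim along +x. 0.4 kg. Origin: centre of the underside; z up
- die_sleeve: sleeve of the larger die: steel tube 55 mm outside, 58 mm high, with a bore of 30 mm right through that widens as a cone to 40 mm over the last 6 mm at its upper end. Stands mouth up on the worktop; seated, its foot rests on the 14 mm thick base disc round the boss. 0.6 to 0.9 kg. Origin: centre of the lower end; z along the bore, towards the coned mouth
- anvil_1: large anvil: plain steel disc 28 mm in diameter, 18 mm thick, lying flat; both faces alike, exchangeable with anvil_2. Let go with its foot just inside the seated sleeve's mouth, it slides down the bore by itself: the first comes to rest on the boss, the second on the first. Origin: middle of the disc, 9 mm above its underside; z up
- anvil_2: the other large anvil, the same as anvil_1: steel disc 28 mm in diameter, 18 mm thick. Origin: middle of the disc, 9 mm above its underside; z up
- plunger: plunger of the larger die: steel stem 28 mm in diameter and 36 mm long below a grooved head 40 mm in diameter and 12 mm thick (48 mm in all). It stands on the stem, head up. Put in on the two anvils, its stem goes 16 mm into the bore and the head stands 20 mm above the sleeve. 0.22 to 0.34 kg. Origin: centre of the stem's foot; z towards the head
- small_plunger: plunger of a smaller die, not to be used: stem 12 mm in diameter, head 20 mm in diameter, 34 mm high in all, standing head up. Origin: centre of the foot; z up
- small_anvil: anvil of the smaller die, not to be used: steel disc 12 mm in diameter and 12 mm thick. Origin: middle of the disc, 6 mm above its underside; z up
- small_body: body of the smaller die standing on its own base, fixed to the worktop, not to be used: base 42 mm in diameter, sleeve 32 mm in diameter, 46 mm high in all, bore 14 mm. Origin: centre of the underside; z up
- vial_a: small clear sample vial with a white screw cap, 26 mm in diameter, 54 mm high, standing loose. Origin: centre of the underside; z up
- vial_b: small clear sample vial with a black screw cap, 26 mm in diameter, 62 mm high, standing loose. Origin: centre of the underside; z up
Mind the look-alikes: they are no part of the job. What is shaped like the plunger but orange is not meant. What is shaped like the die_sleeve but blue is not meant.

How it is judged (in metres and radians):
On the way, in this order (a step that is already met when the one before it is completed fails the run):
1. the sleeve sits fully down on the base, round the boss, mouth up (horizontal distance between die_sleeve and die_base below 0.004 m and z of die_sleeve in the frame of die_base between 0.012 and 0.016 m and angle between die_sleeve's own z axis and vertical below 0.1 rad and angle between die_base's own z axis and vertical below 0.05 rad), for 0.2 s.
2. one large anvil lies flat on the boss inside the seated sleeve (all of step 1 and ((horizontal distance between anvil_1 and die_base below 0.004 m and z of anvil_1 in the frame of die_base between 0.026 and 0.032 m and angle between the z axis of anvil_1 and the z axis of die_base, either way round below 0.12 rad) or (horizontal distance between anvil_2 and die_base below 0.004 m and z of anvil_2 in the frame of die_base between 0.026 and 0.032 m and angle between the z axis of anvil_2 and the z axis of die_base, either way round below 0.12 rad))), for 0.2 s.
3. the second large anvil lies on the first (all of step 1 and ((horizontal distance between each of anvil_1, anvil_2 and die_base below 0.004 m and z of anvil_1 in the frame of die_base between 0.026 and 0.032 m and angle between the z axis of each of anvil_1, anvil_2 and the z axis of die_base, either way round below 0.12 rad and z of anvil_2 in the frame of die_base between 0.044 and 0.05 m) or (horizontal distance between each of anvil_2, anvil_1 and die_base below 0.004 m and z of anvil_2 in the frame of die_base between 0.026 and 0.032 m and angle between the z axis of each of anvil_2, anvil_1 and the z axis of die_base, either way round below 0.12 rad and z of anvil_1 in the frame of die_base between 0.044 and 0.05 m))), for 0.2 s.
4. the plunger stands in the bore, resting on the anvils (all of step 3 and horizontal distance between plunger and die_base below 0.004 m and z of plunger in the frame of die_base between 0.053 and 0.059 m and angle between plunger's own z axis and vertical below 0.1 rad), for 0.2 s.
At the end, for the whole second after the job is handed in: Base flat, sleeve down on it mouth up (within 2 mm), the two large anvils on the boss one on the other in either order (within 3 mm), the large plunger on them (within 3 mm), all within 4 mm of the base's axis, upright and at rest (all of step 4 and linear speed of each of die_base, die_sleeve, anvil_1, anvil_2, plunger below 0.02 m/s); the robot touches nothing.
It fails at once if a piece of the smaller die is moved more than 30 mm (distance of any of small_plunger, small_anvil from where it was at the start of the episode above 0.03 m).
It fails at once if a vial is moved more than 30 mm or knocked over (distance of any of vial_a, vial_b from where it was at the start of the episode above 0.03 m or angle between any of vial_a, vial_b's own z axis and vertical above 0.6 rad).
It also fails if it takes over 99 s, if anything falls off the work surface, if the arm or the gripper's body presses on something with over 40 N, if the wrist force passes 120 N, or if a joint passes its speed limit or range.

### The arm

A 7-joint arm with a two-finger parallel gripper is mounted at the origin on a cart in front of the work surface, level with it; the furniture and walls round the work are solid. World frame = base frame: x ahead of the robot, y to its left, z up, the work surface at z = 0. Lengths are in mm, angles in rad, forces in N, time in s.
With the tool pointing down it reaches from about 400 to 875 mm from the base axis. Payload 4.4 kg.
Tool frame: the origin (TCP) lies midway between the tips of the shut fingers; the grasp point (between the pads) lies 19 mm behind it; z points along the fingers, y is the line along which they close (so a half turn about z gives the same grasp; the last joint's range is limited). The gripper opens to 85 mm and grips with 20 to 120 N. Pads are 22 mm wide; open, the fingers measure 114 mm over their backs; the gripper's body (76 mm by 85 mm) begins 54 mm behind the grasp point. The pads swing forward as they close: fully open they stand 13 mm farther back than shut.
Start: joints at [1.077, 0.628, 0.038, 1.517, -0.027, 0.996, -0.02], TCP at [269.694, -591.425, 231.313] pointing down, gripper open.
Joint ranges: [-3.06, 3.06], [-0.37, 2.12], [-1.25, 1.32], [0.18, 2.47], [-1.1, 4.24], [0.23, 1.98], [-2.94, 2.94]. Speed limits (rad/s): [2.57, 2.57, 3.14, 3.14, 3.14, 3.14, 3.14].

### API

Orientations are given as [roll, pitch, yaw] about the fixed x, y, z axes, in that order (R = Rz(yaw) Ry(pitch) Rx(roll)).
In Python, from cell import ctrl, get_image, get_calibration gives the robot as it stands.
- The arm moves only by the shell command python3 -m creep 'ROWS'. ROWS is JSON, a list of rows, each an object of numbers: "dx", "dy", "dz": the shift along the world's x, y, z normalised to -1 to 1, where 1 is 0.4 m; "rx", "ry", "rz": the turn, a rotation vector about the world's x, y, z normalised to -1 to 1, where 1 is 2 pi rad; "grip": the closure, from -1 (fully open) to 1 (shut). A call has exactly 5 rows; each row is the pose to reach, as a shift and turn from the pose commanded when the call began, turning the shorter way round; what a row does not reach only later rows make up. A row lasts 1/8 s, in which the tool goes at most 62.5 mm and 10.7 degrees, less where a joint would pass 70% of its speed; a pose out of reach is approached as far as the arm can. A call with a number of a shift or a turn outside -1 to 1 is refused whole. A call with a gripper value outside its range is refused whole. The fingers move at their own pace and stop on an object; the grip force is fixed at half the most. Time passes only in rows, so rows that repeat a pose let the fingers close, or fill a call up. It gives the time, the measured TCP pose, the force, the opening and the grip force at its end, in the units of the state.
- ctrl.read_state(): the state, without advancing time (a new reading comes with each control period).
- get_image(name): name is "side" or "top" or "wrist"; returns the picture (400x640x3 uint8, red, green, blue); there is no depth.
- get_calibration(name): a dict with "mtx" (3x3 intrinsics, pixels), "world_from_camera" (4x4, takes a point from camera to world coordinates). Camera axes: x right, y down, z forward; pixel columns grow to the right and rows downward; lengths in mm; the calibration is good to about 2 mm. A picture is of the moment at which its call begins: read the wrist's pose just before it. get_calibration takes no time and is no camera call; for the wrist camera it gives the pose at the moment of the call.
- ctrl.finish_job(): hands the job in; it is judged then, once.
The state is a dict: "clock": time; "qpos": joint angles; "qd": joint speeds; "tau": joint torques, N m; "eef_pos": TCP position; "tool_rot": TCP orientation; "force": force on the tool from outside, world axes, zero at the start; "torque": the same for the moment, N m; "width": finger opening in mm; "gripper_force": force on a finger pad.
Only numpy, scipy, OpenCV 4.12 (cv2) and the standard library are available. Lean on these libraries where they do the work, as an engineer would, in place of code of your own. Each camera call takes 0.05 s, during which the arm holds its last target. There are 200 camera calls.

## Working session

There is one attempt and no reset: what is moved stays moved. The work goes in short steps, Python scripts to look and compute and a shell command to move; the robot and the scene stay as the last step left them, time stands still between calls to the robot, and variables do not carry over. Pictures are saved under pics/ and viewed, at most 14 in all, crops included, and the job is handed in when it is done.

```bash
mkdir -p pics; ls
python3 - <<'E'
from cell import ctrl,get_image,get_calibration
import cv2,numpy as np
for n in ["side","top"]:
    cv2.imwrite(f"pics/{n}0.png",get_image(n)[:,:,::-1]); c=get_calibration(n); print(n,np.round(c["mtx"],1).tolist(),np.round(c["world_from_camera"],3).tolist())
s=ctrl.read_state();print({k:np.round(v,3).tolist() for k,v in s.items()})
c=get_calibration("wrist");print(np.round(c["mtx"],1).tolist(),np.round(c["world_from_camera"],3).tolist())
E
```

```text
pics
side [[382.1, 0.0, 312.8], [0.0, 382.1, 197.3], [0.0, 0.0, 1.0]] [[0.999, -0.042, 0.02, 456.64], [-0.044, -0.686, 0.726, -678.533], [-0.017, -0.726, -0.687, 619.736], [0.0, 0.0, 0.0, 1.0]]
top [[419.2, 0.0, 317.7], [0.0, 419.2, 199.2], [0.0, 0.0, 1.0]] [[0.017, -0.992, 0.127, 360.193], [-1.0, -0.018, -0.007, -60.14], [0.009, -0.127, -0.992, 1021.147], [0.0, 0.0, 0.0, 1.0]]
{'clock': 0.1, 'qpos': [1.077, 0.629, 0.038, 1.518, -0.027, 0.996, -0.02], 'qd': [0.0, -0.002, -0.0, -0.005, 0.0, -0.0, -0.002], 'tau': [0.004, -56.453, 1.231, -19.397, 0.011, 0.005, 0.0], 'eef_pos': [269.486, -590.905, 230.468], 'tool_rot': [-3.14, 0.0, 0.428], 'force': [0.17, 0.506, 0.411], 'torque': [-0.03, -0.004, -0.004], 'gripper_force': 0.0, 'width': 85.543}
[[321.3, 0.0, 326.0], [0.0, 321.3, 201.8], [0.0, 0.0, 1.0]] [[0.415, -0.861, -0.293, 344.878], [-0.91, -0.394, -0.132, -557.056], [-0.002, 0.321, -0.947, 373.105], [0.0, 0.0, 0.0, 1.0]]
```

View pics/top0.png

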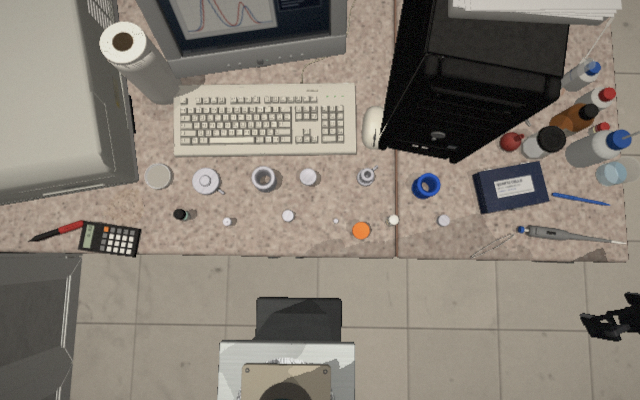

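View pics/side0.png

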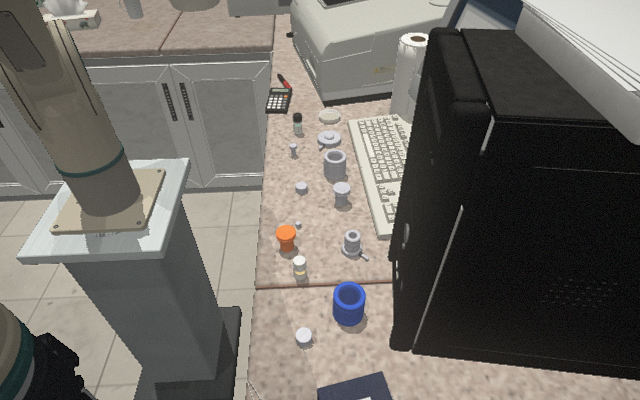

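Candidates in the top view:
- **Base:** (205,181), which has the stub. The plain pale disc at (157,175) is not it.
- **Sleeve:** grey at (263,178). Blue at (427,186) is the decoy.
- **Plunger:** grey at (308,177). Orange at (361,230) is the decoy and (227,221) is the small plunger.
- **Anvils:** (288,215) and (444,221). The small anvil is at (336,220), and (393,219) is the white-capped vial.
- **Also left alone:** the small body at (366,176) and the black vial at (181,214).

Next I check these in one close crop.

```bash
cat > h.py <<'E'
import cv2,numpy as np
from cell import ctrl,get_image,get_calibration
def ray(c,u,v,z):
    T=c["world_from_camera"];d=T[:3,:3]@np.linalg.solve(c["mtx"],[u,v,1.]);o=T[:3,3]
    return (o+d*(z-o[2])/d[2])[:2]
def proj(c,p):
    T=np.linalg.inv(c["world_from_camera"]);q=c["mtx"]@(T[:3,:3]@np.array(p,float)+T[:3,3]);return q[:2]/q[2]
def st():
    s=ctrl.read_state();return {k:np.round(s[k],3).tolist() for k in("clock","eef_pos","tool_rot","force","width","gripper_force")}
E
python3 - <<'E'
from h import *
im=cv2.imread("pics/top0.png");c=get_calibration("top")
cv2.imwrite("pics/crop0.png",cv2.resize(im[150:250,140:460],None,fx=2.5,fy=2.5,interpolation=cv2.INTER_CUBIC))
hsv=cv2.cvtColor(im,cv2.COLOR_BGR2HSV)
m=((hsv[...,1]<38)&(hsv[...,2]>110)).astype(np.uint8)*255
m[:158]=0;m[250:]=0;m[:,:140]=0;m[:,465:]=0
n,l,s,ce=cv2.connectedComponentsWithStats(m)
for i in range(1,n):
    if s[i,4]>15: print(s[i].tolist(),np.round(ce[i],1))
for n,u,v,z in [("base",205,181,20),("sleeve",263,178,58),("plunger",308,177,48),("a1",288,215,18),("a2",444,221,18)]:print(n,np.round(ray(c,u,v,z),1))
E
```

```text
[144, 162, 28, 28, 582] [157.5 175.7]
[251, 165, 24, 26, 306] [262.9 177.1]
[357, 165, 21, 22, 249] [366.2 175.8]
[192, 167, 27, 28, 606] [205.  180.5]
[299, 168, 18, 18, 262] [307.7 176.4]
[416, 172, 23, 7, 23] [427. 174.]
[218, 189, 7, 6, 23] [220.9 191.4]
[282, 209, 13, 13, 133] [287.7 215.2]
[385, 214, 15, 13, 115] [392.4 219.7]
[436, 214, 15, 13, 135] [443.3 220.1]
[222, 217, 10, 10, 75] [226.7 221.3]
[333, 218, 6, 6, 31] [335.6 220.5]
base [527.5 205.8]
sleeve [530.7  61.3]
plunger [536.8 -43.2]
a1 [448.8   3.5]
a2 [ 441.1 -371.6]
```

View pics/crop0.png

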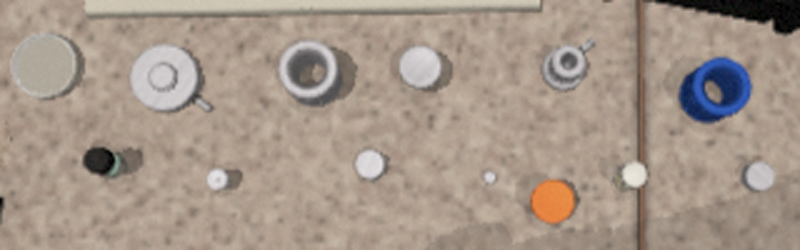

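The crop confirms the choices: base with boss at px (205,181), open grey sleeve (263,178), grey plunger (308,177) and the two discs (288,215) and (444,221). First I move above the sleeve, keeping clear of the tower.

```bash
python3 -m creep '[{"dx":0.3,"dy":0.75,"dz":0,"rz":-0.068,"grip":-1},{"dx":0.3,"dy":0.75,"dz":0,"rz":-0.068,"grip":-1},{"dx":0.3,"dy":0.75,"dz":0,"rz":-0.068,"grip":-1},{"dx":0.3,"dy":0.75,"dz":0,"rz":-0.068,"grip":-1},{"dx":0.3,"dy":0.75,"dz":0,"rz":-0.068,"grip":-1}]'
python3 -m creep '[{"dx":0.15,"dy":0.75,"grip":-1},{"dx":0.15,"dy":0.75,"grip":-1},{"dx":0.15,"dy":0.75,"grip":-1},{"dx":0.15,"dy":0.75,"grip":-1},{"dx":0.15,"dy":0.75,"grip":-1}]'
python3 -c "
from h import *
print(st())"
```

```text
{'clock': 0.1, 'eef_pos': [269.486, -590.905, 230.468], 'tool_rot': [-3.14, 0.0, 0.428], 'force': [0.17, 0.506, 0.411], 'width': 85.543, 'gripper_force': 0.0}$[0]: bad value
$[0]: bad value
```

```bash
python3 -m creep '[{"dx":0.3,"dy":0.75,"dz":0,"rx":0,"ry":0,"rz":-0.068,"grip":-1},{"dx":0.3,"dy":0.75,"dz":0,"rx":0,"ry":0,"rz":-0.068,"grip":-1},{"dx":0.3,"dy":0.75,"dz":0,"rx":0,"ry":0,"rz":-0.068,"grip":-1},{"dx":0.3,"dy":0.75,"dz":0,"rx":0,"ry":0,"rz":-0.068,"grip":-1},{"dx":0.3,"dy":0.75,"dz":0,"rx":0,"ry":0,"rz":-0.068,"grip":-1}]'
```

```text
clock: 0.72
eef_pos: [386.3, -299.2, 231.2]
tool_rot: [-3.141, -0.0, 0.001]
force: [1.1, -0.7, 0.4]
width: 85.6
gripper_force: 0.0
```

```bash
python3 -m creep '[{"dx":0.05,"dy":0.75,"dz":0,"rx":0,"ry":0,"rz":0,"grip":-1},{"dx":0.1,"dy":0.75,"dz":0,"rx":0,"ry":0,"rz":0,"grip":-1},{"dx":0.2,"dy":0.75,"dz":0,"rx":0,"ry":0,"rz":0,"grip":-1},{"dx":0.2,"dy":0.75,"dz":0,"rx":0,"ry":0,"rz":0,"grip":-1},{"dx":0.2,"dy":0.75,"dz":0,"rx":0,"ry":0,"rz":0,"grip":-1}]'
python3 -m creep '[{"dx":0.1,"dy":0.2,"dz":0,"rx":0,"ry":0,"rz":0,"grip":-1},{"dx":0.1,"dy":0.2,"dz":0,"rx":0,"ry":0,"rz":0,"grip":-1},{"dx":0.1,"dy":0.2,"dz":0,"rx":0,"ry":0,"rz":0,"grip":-1},{"dx":0.1,"dy":0.2,"dz":0,"rx":0,"ry":0,"rz":0,"grip":-1},{"dx":0.1,"dy":0.2,"dz":0,"rx":0,"ry":0,"rz":0,"grip":-1}]'
cat >> h.py <<'E'
def fitell(g,c,p,r,name=""):
    """radial edges around projected circle (centre p, radius r): refine centre on plane z by strongest-edge search +-5 mm"""
    T=c["world_from_camera"];g=cv2.GaussianBlur(g,(3,3),0).astype(np.float32);z=p[2];xy=np.array(p[:2],float);cl=[]
    for it in range(4):
        pts=[]
        for a in np.linspace(0,2*np.pi,72,endpoint=False):
            rr=np.arange(r-7,r+7.1,.5);P=[proj(c,[xy[0]+q*np.cos(a),xy[1]+q*np.sin(a),z]) for q in rr]
            P=np.array(P,np.float32);v=cv2.remap(g,P[:,0].copy(),P[:,1].copy(),cv2.INTER_LINEAR).ravel()
            d=np.abs(v[2:]-v[:-2]);k=d.argmax();pts.append((xy[0]+rr[k+1]*np.cos(a),xy[1]+rr[k+1]*np.sin(a)))
        pts=np.array(pts);o=pts
        for j in range(6):
            A=np.c_[2*o,np.ones(len(o))];s=np.linalg.lstsq(A,(o**2).sum(1),rcond=None)[0]
            e=np.hypot(*(pts-s[:2]).T)-r; w=np.abs(e)<max(1.,np.median(abs(e))*1.5); o=pts[w]
        xy=s[:2]
    print(name,np.round(xy,1),"r",round(float(np.sqrt(s[2]+s[:2]@s[:2])),1),"n",len(o));return xy
E
python3 - <<'E'
from h import *
c=get_calibration("wrist");im=get_image("wrist");cv2.imwrite("pics/w1.png",im[:,:,::-1]);g=cv2.cvtColor(im,cv2.COLOR_RGB2GRAY);print(st())
t=cv2.imread("pics/top0.png",0);ct=get_calibration("top")
for n,x,y,z,r in [("base",528,206,14,33),("boss",528,206,20,11),("sleeve",530,61,58,27.5),("bore",530,61,58,20),("plunger",536,-43,48,20),("a1",449,3,18,14)]:
    print(np.round(proj(c,[x,y,z])));fitell(g,c,[x,y,z],r,n+" wrist");fitell(t,ct,[x,y,z],r,n+" top")
fitell(t,ct,[441,-371,18],14,"a2 top")
E
```

```text
clock: 1.35
eef_pos: [465.9, 0.2, 231.3]
tool_rot: [3.141, -0.0, 0.0]
force: [1.9, -0.6, 0.0]
width: 85.2
gripper_force: 0.0
clock: 1.98
eef_pos: [505.0, 76.5, 231.3]
tool_rot: [3.141, 0.001, -0.002]
force: [-0.1, -0.6, -0.6]
width: 85.6
gripper_force: 0.0
{'clock': 2.025, 'eef_pos': [505.176, 76.689, 231.394], 'tool_rot': [3.141, 0.0, -0.002], 'force': [-0.561, 0.761, 0.301], 'width': 85.367, 'gripper_force': 0.0}
[210. 149.]
base wrist [530.5 207.8] r 32.0 n 66
base top [529.8 207.3] r 31.5 n 65
[208. 150.]
boss wrist [532.4 205.6] r 13.1 n 63
boss top [525.7 205.6] r 12.0 n 54
[341. 154.]
sleeve wrist [532.7  62.9] r 27.3 n 38
sleeve top [529.5  58.5] r 23.1 n 72
[341. 154.]
bore wrist [533.2  62.7] r 19.6 n 42
bore top [530.8  58. ] r 21.4 n 60
[444. 146.]
plunger wrist [539.4 -41.5] r 19.2 n 69
plunger top [538.5 -42.1] r 19.2 n 58
[388. 216.]
a1 wrist [448.7   5.5] r 13.5 n 68
a1 top [448.2   5. ] r 12.9 n 58
a2 top [ 443.4 -371.3] r 13.1 n 58
```

View pics/w1.png

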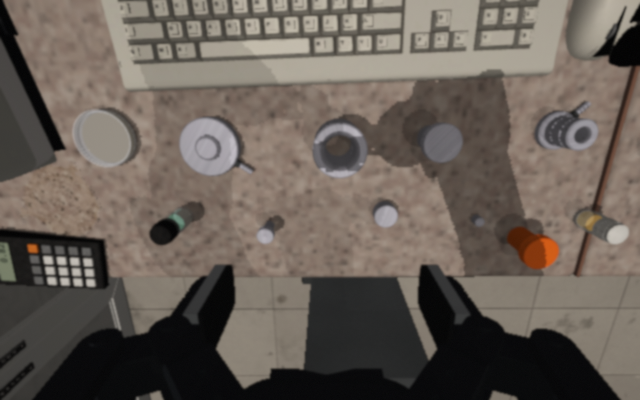

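The wrist view shows the base at (208,147), the sleeve at (341,150), the plunger at (441,142) and an anvil at (386,215). Next is the sleeve.

```bash
python3 -m creep '[{"dx":0.07,"dy":-0.035,"dz":-0.13,"rx":0,"ry":0,"rz":0,"grip":-1},{"dx":0.07,"dy":-0.035,"dz":-0.28,"rx":0,"ry":0,"rz":0,"grip":-1},{"dx":0.07,"dy":-0.035,"dz":-0.42,"rx":0,"ry":0,"rz":0,"grip":-1},{"dx":0.07,"dy":-0.035,"dz":-0.5,"rx":0,"ry":0,"rz":0,"grip":-1},{"dx":0.07,"dy":-0.035,"dz":-0.528,"rx":0,"ry":0,"rz":0,"grip":-1}]'
python3 -m creep '[{"dx":0,"dy":0,"dz":0,"rx":0,"ry":0,"rz":0,"grip":1},{"dx":0,"dy":0,"dz":0,"rx":0,"ry":0,"rz":0,"grip":1},{"dx":0,"dy":0,"dz":0,"rx":0,"ry":0,"rz":0,"grip":1},{"dx":0,"dy":0,"dz":0,"rx":0,"ry":0,"rz":0,"grip":1},{"dx":0,"dy":0,"dz":0,"rx":0,"ry":0,"rz":0,"grip":1}]'
```

```text
clock: 2.65
eef_pos: [532.2, 63.1, 18.4]
tool_rot: [3.141, 0.003, -0.001]
force: [0.2, 0.3, 0.3]
width: 85.4
gripper_force: 0.0
clock: 3.28
eef_pos: [534.8, 64.0, 21.9]
tool_rot: [3.142, -0.003, 0.0]
force: [-0.7, -1.6, 7.8]
width: 54.0
gripper_force: 64.4
```

```bash
python3 -m creep '[{"dx":0,"dy":0,"dz":0.1,"rx":0,"ry":0,"rz":0,"grip":1},{"dx":0,"dy":0.05,"dz":0.17,"rx":0,"ry":0,"rz":0,"grip":1},{"dx":-0.007,"dy":0.2,"dz":0.2,"rx":0,"ry":0,"rz":0,"grip":1},{"dx":-0.007,"dy":0.33,"dz":0.2,"rx":0,"ry":0,"rz":0,"grip":1},{"dx":-0.007,"dy":0.36,"dz":0.2,"rx":0,"ry":0,"rz":0,"grip":1}]'
python3 -m creep '[{"dx":0,"dy":0,"dz":0,"rx":0,"ry":0,"rz":0,"grip":1},{"dx":0,"dy":0,"dz":0,"rx":0,"ry":0,"rz":0,"grip":1},{"dx":0,"dy":0,"dz":0,"rx":0,"ry":0,"rz":0,"grip":1},{"dx":0,"dy":0,"dz":0,"rx":0,"ry":0,"rz":0,"grip":1},{"dx":0,"dy":0,"dz":0,"rx":0,"ry":0,"rz":0,"grip":1}]'
python3 - <<'E'
from h import *
s=st();c=get_calibration("wrist");im=get_image("wrist");print(s)
x,y,z=s["eef_pos"];g=cv2.cvtColor(im,cv2.COLOR_RGB2GRAY)
zz=z-20.8+58
fitell(g,c,[x,y,zz],27.5,"rim");fitell(g,c,[x,y,zz],20,"mouth");print(proj(c,[530,207.6,14]))
cv2.imwrite("pics/w2.png",im[:,:,::-1])
E
```

```text
clock: 3.9
eef_pos: [529.0, 214.8, 100.2]
tool_rot: [-3.138, 0.001, 0.008]
force: [-1.4, -0.0, -7.4]
width: 54.2
gripper_force: 68.3
clock: 4.53
eef_pos: [530.9, 207.7, 100.1]
tool_rot: [3.141, 0.0, -0.0]
force: [0.1, -0.6, -7.2]
width: 53.9
gripper_force: 68.3
{'clock': 4.525, 'eef_pos': [530.866, 207.722, 100.11], 'tool_rot': [3.141, 0.0, -0.0], 'force': [0.092, -0.613, -7.22], 'width': 53.912, 'gripper_force': 68.315}
rim [530.1 207.1] r 27.5 n 42
mouth [529.7 203.5] r 21.7 n 54
[325.95089421 209.3004751 ]
```

View pics/w2.png

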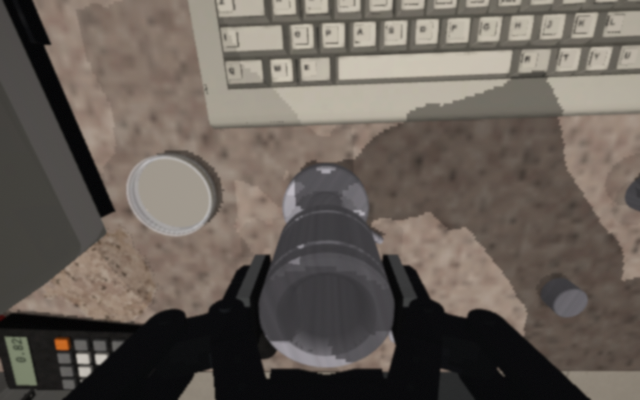

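The sleeve is held at image centre (327,300) with the base behind it centred at (327,195), so they are aligned. Now I lower it.

```bash
python3 -m creep '[{"dx":0,"dy":0,"dz":-0.05,"rx":0,"ry":0,"rz":0,"grip":1},{"dx":0,"dy":0,"dz":-0.1,"rx":0,"ry":0,"rz":0,"grip":1},{"dx":0,"dy":0,"dz":-0.14,"rx":0,"ry":0,"rz":0,"grip":1},{"dx":0,"dy":0,"dz":-0.148,"rx":0,"ry":0,"rz":0,"grip":1},{"dx":0,"dy":0,"dz":-0.148,"rx":0,"ry":0,"rz":0,"grip":1}]'
python3 -m creep '[{"dx":0,"dy":0,"dz":-0.004,"rx":0,"ry":0,"rz":0,"grip":1},{"dx":0,"dy":0,"dz":-0.008,"rx":0,"ry":0,"rz":0,"grip":1},{"dx":0,"dy":0,"dz":-0.011,"rx":0,"ry":0,"rz":0,"grip":1},{"dx":0,"dy":0,"dz":-0.011,"rx":0,"ry":0,"rz":0,"grip":1},{"dx":0,"dy":0,"dz":-0.011,"rx":0,"ry":0,"rz":0,"grip":1}]'
```

```text
clock: 5.2
eef_pos: [531.0, 208.3, 41.0]
tool_rot: [-3.142, -0.0, 0.0]
force: [-0.1, 0.1, -8.1]
width: 53.7
gripper_force: 68.2
clock: 5.82
eef_pos: [530.8, 208.3, 36.5]
tool_rot: [-3.142, -0.0, 0.001]
force: [-0.5, 0.3, -8.0]
width: 54.0
gripper_force: 68.3
```

```bash
python3 -m creep '[{"dx":0,"dy":0,"dz":-0.002,"rx":0,"ry":0,"rz":0,"grip":1},{"dx":0,"dy":0,"dz":-0.002,"rx":0,"ry":0,"rz":0,"grip":-1},{"dx":0,"dy":0,"dz":-0.002,"rx":0,"ry":0,"rz":0,"grip":-1},{"dx":0,"dy":0,"dz":-0.002,"rx":0,"ry":0,"rz":0,"grip":-1},{"dx":0,"dy":0,"dz":-0.002,"rx":0,"ry":0,"rz":0,"grip":-1}]'
python3 -m creep '[{"dx":0,"dy":0,"dz":0.1,"rx":0,"ry":0,"rz":0,"grip":-1},{"dx":0,"dy":0,"dz":0.2,"rx":0,"ry":0,"rz":0,"grip":-1},{"dx":0,"dy":0,"dz":0.35,"rx":0,"ry":0,"rz":0,"grip":-1},{"dx":0,"dy":-0.15,"dz":0.35,"rx":0,"ry":0,"rz":0,"grip":-1},{"dx":-0.08,"dy":-0.3,"dz":0.35,"rx":0,"ry":0,"rz":0,"grip":-1}]'
python3 -m creep '[{"dx":-0.05,"dy":-0.1,"dz":0,"rx":0,"ry":0,"rz":0,"grip":-1},{"dx":-0.05,"dy":-0.1,"dz":0,"rx":0,"ry":0,"rz":0,"grip":-1},{"dx":-0.05,"dy":-0.1,"dz":0,"rx":0,"ry":0,"rz":0,"grip":-1},{"dx":-0.05,"dy":-0.1,"dz":0,"rx":0,"ry":0,"rz":0,"grip":-1},{"dx":-0.05,"dy":-0.1,"dz":0,"rx":0,"ry":0,"rz":0,"grip":-1}]'
python3 - <<'E'
from h import *
s=st();c=get_calibration("wrist");im=get_image("wrist");print(s)
g=cv2.cvtColor(im,cv2.COLOR_RGB2GRAY)
for n,x,y,z,r in [("base",530,208,14,33),("sleeve",530,208,72,27.5),("mouth",530,208,72,20),("plunger",538,-42,48,20),("a1",449,5,18,14)]:
    print(np.round(proj(c,[x,y,z])));fitell(g,c,[x,y,z],r,n)
cv2.imwrite("pics/w3.png",im[:,:,::-1])
E
```

```text
clock: 6.45
eef_pos: [531.0, 208.3, 35.9]
tool_rot: [-3.141, -0.001, 0.001]
force: [0.5, 1.0, 0.1]
width: 85.3
gripper_force: 0.0
clock: 7.08
eef_pos: [503.5, 91.6, 176.8]
tool_rot: [3.142, -0.005, 0.001]
force: [-0.5, -1.9, -0.5]
width: 85.5
gripper_force: 0.0
clock: 7.7
eef_pos: [481.7, 54.3, 175.6]
tool_rot: [-3.141, -0.0, 0.002]
force: [0.6, 0.4, -0.4]
width: 85.7
gripper_force: 0.0
{'clock': 7.7, 'eef_pos': [481.742, 54.263, 175.575], 'tool_rot': [-3.141, -0.0, 0.002], 'force': [0.604, 0.355, -0.438], 'width': 85.685, 'gripper_force': 0.0}
[161. 131.]
base [527.7 213.5] r 32.1 n 59
[124. 140.]
sleeve [533.2 206.3] r 24.3 n 71
[124. 140.]
mouth [529.2 208.4] r 19.6 n 67
[443. 127.]
plunger [539.4 -41.6] r 19.2 n 72
[375. 215.]
a1 [448.8   5.4] r 13.5 n 67
```

View pics/w3.png

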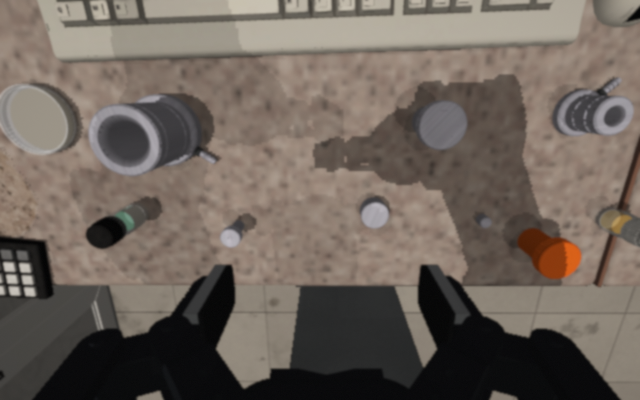

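The sleeve is standing on the base, with its mouth at px (125,140), at the height expected when seated. Next is anvil 1 at px (375,213).

```bash
python3 -m creep '[{"dx":-0.082,"dy":-0.122,"dz":0,"rx":0,"ry":0,"rz":0,"grip":-1},{"dx":-0.082,"dy":-0.122,"dz":-0.15,"rx":0,"ry":0,"rz":0,"grip":-1},{"dx":-0.082,"dy":-0.122,"dz":-0.3,"rx":0,"ry":0,"rz":0,"grip":-1},{"dx":-0.082,"dy":-0.122,"dz":-0.4,"rx":0,"ry":0,"rz":0,"grip":-1},{"dx":-0.082,"dy":-0.122,"dz":-0.422,"rx":0,"ry":0,"rz":0,"grip":-1}]'
python3 -m creep '[{"dx":0,"dy":0,"dz":0,"rx":0,"ry":0,"rz":0,"grip":1},{"dx":0,"dy":0,"dz":0,"rx":0,"ry":0,"rz":0,"grip":1},{"dx":0,"dy":0,"dz":0,"rx":0,"ry":0,"rz":0,"grip":1},{"dx":0,"dy":0,"dz":0,"rx":0,"ry":0,"rz":0,"grip":1},{"dx":0,"dy":0,"dz":0,"rx":0,"ry":0,"rz":0,"grip":1}]'
```

```text
clock: 8.38
eef_pos: [443.7, 10.0, 21.4]
tool_rot: [-3.125, 0.016, 0.0]
force: [0.1, 0.3, 0.5]
width: 85.5
gripper_force: 0.0
clock: 9.0
eef_pos: [444.2, 9.7, 23.1]
tool_rot: [-3.125, 0.014, -0.001]
force: [-0.2, 0.5, 0.0]
width: 0.1
gripper_force: 0.0
```

```bash
python3 -m creep '[{"dx":0,"dy":0,"dz":0.15,"rx":0,"ry":0,"rz":0,"grip":-1},{"dx":0,"dy":0,"dz":0.15,"rx":0,"ry":0,"rz":0,"grip":-1},{"dx":0,"dy":0,"dz":0.15,"rx":0,"ry":0,"rz":0,"grip":-1},{"dx":0,"dy":0,"dz":0.15,"rx":0,"ry":0,"rz":0,"grip":-1},{"dx":0,"dy":0,"dz":0.15,"rx":0,"ry":0,"rz":0,"grip":-1}]'
python3 - <<'E'
from h import *
s=ctrl.read_state();print(np.round(s["qpos"],3),np.round(s["eef_pos"],1),np.round(s["tool_rot"],3))
c=get_calibration("wrist");im=get_image("wrist");g=cv2.cvtColor(im,cv2.COLOR_RGB2GRAY)
print(proj(c,[448.8,5.4,18]));fitell(g,c,[448.8,5.4,18],14,"a1")
cv2.imwrite("pics/w4.png",im[:,:,::-1])
E
```

```text
clock: 9.62
eef_pos: [443.3, 9.8, 82.1]
tool_rot: [-3.125, 0.017, -0.001]
force: [0.6, -1.2, 0.9]
width: 85.0
gripper_force: 0.0
[-0.312  0.647  0.354  2.198 -0.601  0.41  -1.032] [443.3   9.8  82.1] [-3.125e+00  1.700e-02 -1.000e-03]
[333.5862034  210.28961222]
a1 [451.4   6.2] r 11.7 n 58
```

View pics/w4.png

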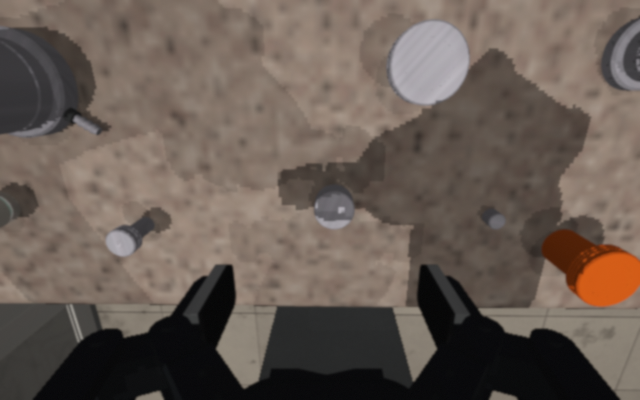

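The anvil is undisturbed at px (333,207). The arm stopped short because the wrist joint ran out of range this close in. A small tilt, which I'll keep through the placing, should extend the reach.

```bash
python3 -m creep '[{"dx":0.014,"dy":-0.011,"dz":0,"rx":-0.002,"ry":0.028,"rz":0,"grip":-1},{"dx":0.014,"dy":-0.011,"dz":0,"rx":-0.002,"ry":0.028,"rz":0,"grip":-1},{"dx":0.014,"dy":-0.011,"dz":-0.06,"rx":-0.002,"ry":0.028,"rz":0,"grip":-1},{"dx":0.014,"dy":-0.011,"dz":-0.12,"rx":-0.002,"ry":0.028,"rz":0,"grip":-1},{"dx":0.014,"dy":-0.011,"dz":-0.15,"rx":-0.002,"ry":0.028,"rz":0,"grip":-1}]'
python3 -c "
from h import *
print(np.round(ctrl.read_state()['qpos'],3))"
```

```text
clock: 10.3
eef_pos: [448.1, 5.4, 21.7]
tool_rot: [-3.138, 0.192, -0.002]
force: [0.6, -0.9, 0.3]
width: 85.4
gripper_force: 0.0
[-0.32   0.837  0.398  2.048 -0.574  0.575 -1.063]
```

```bash
python3 -m creep '[{"dx":0.002,"dy":0,"dz":-0.02,"rx":0,"ry":0,"rz":0,"grip":-1},{"dx":0.002,"dy":0,"dz":-0.036,"rx":0,"ry":0,"rz":0,"grip":-1},{"dx":0.002,"dy":0,"dz":-0.036,"rx":0,"ry":0,"rz":0,"grip":1},{"dx":0.002,"dy":0,"dz":-0.036,"rx":0,"ry":0,"rz":0,"grip":1},{"dx":0.002,"dy":0,"dz":-0.036,"rx":0,"ry":0,"rz":0,"grip":1}]'
python3 -m creep '[{"dx":0,"dy":0,"dz":0,"rx":0,"ry":0,"rz":0,"grip":1},{"dx":0,"dy":0,"dz":0,"rx":0,"ry":0,"rz":0,"grip":1},{"dx":0,"dy":0,"dz":0,"rx":0,"ry":0,"rz":0,"grip":1},{"dx":0,"dy":0,"dz":0,"rx":0,"ry":0,"rz":0,"grip":1},{"dx":0,"dy":0,"dz":0,"rx":0,"ry":0,"rz":0,"grip":1}]'
```

```text
clock: 10.92
eef_pos: [450.6, 5.4, 8.7]
tool_rot: [-3.138, 0.19, -0.002]
force: [0.1, -0.3, -0.8]
width: 32.2
gripper_force: 0.0
clock: 11.55
eef_pos: [450.7, 5.4, 9.0]
tool_rot: [-3.138, 0.19, -0.002]
force: [-0.8, 0.1, 4.7]
width: 24.7
gripper_force: 58.6
```

```bash
python3 -m creep '[{"dx":0,"dy":0,"dz":0.1,"rx":0,"ry":0,"rz":0,"grip":1},{"dx":0,"dy":0,"dz":0.25,"rx":0,"ry":0,"rz":0,"grip":1},{"dx":0.1,"dy":0.1,"dz":0.3,"rx":0,"ry":0,"rz":0,"grip":1},{"dx":0.197,"dy":0.24,"dz":0.3,"rx":0,"ry":0,"rz":0,"grip":1},{"dx":0.197,"dy":0.38,"dz":0.3,"rx":0,"ry":0,"rz":0,"grip":1}]'
python3 -m creep '[{"dx":0,"dy":0.127,"dz":0,"rx":0,"ry":0,"rz":0,"grip":1},{"dx":0,"dy":0.127,"dz":0,"rx":0,"ry":0,"rz":0,"grip":1},{"dx":0,"dy":0.127,"dz":0,"rx":0,"ry":0,"rz":0,"grip":1},{"dx":0,"dy":0.127,"dz":0,"rx":0,"ry":0,"rz":0,"grip":1},{"dx":0,"dy":0.127,"dz":0,"rx":0,"ry":0,"rz":0,"grip":1}]'
python3 - <<'E'
from h import *
s=st();c=get_calibration("wrist");im=get_image("wrist");print(s);x,y,z=s["eef_pos"];g=cv2.cvtColor(im,cv2.COLOR_RGB2GRAY)
print(proj(c,[x,y,z+9.5]),proj(c,[529.5,208,72]));fitell(g,c,[x,y,z+9.5],14,"a1")
cv2.imwrite("pics/w5.png",im[:,:,::-1])
E
```

```text
clock: 12.18
eef_pos: [532.2, 158.3, 129.1]
tool_rot: [-3.138, 0.186, -0.004]
force: [-0.2, -0.4, -0.2]
width: 24.9
gripper_force: 59.1
clock: 12.8
eef_pos: [529.4, 206.7, 128.6]
tool_rot: [-3.139, 0.191, -0.004]
force: [-0.3, -0.5, -0.5]
width: 24.8
gripper_force: 59.2
{'clock': 12.8, 'eef_pos': [529.385, 206.75, 128.554], 'tool_rot': [-3.139, 0.191, -0.004], 'force': [-0.329, -0.541, -0.482], 'width': 24.798, 'gripper_force': 59.158}
[325.51395998 279.72662601] [324.0667534  208.50929655]
a1 [528.5 206.5] r 13.6 n 51
```

View pics/w5.png

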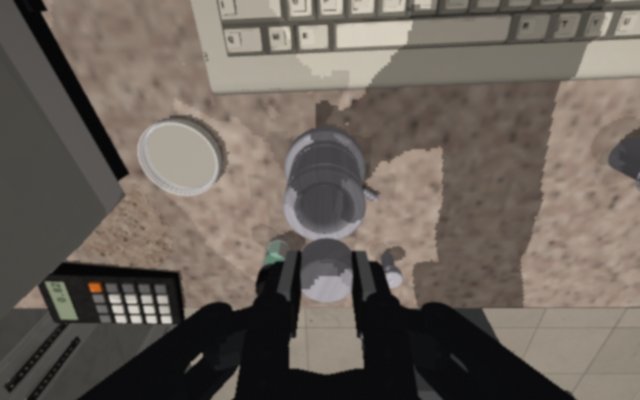

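The anvil is held flat at px (326,270), in line with the mouth at (324,208). Lower and release.

```bash
python3 -m creep '[{"dx":0.002,"dy":0.004,"dz":-0.06,"rx":0,"ry":0,"rz":0,"grip":1},{"dx":0.002,"dy":0.004,"dz":-0.12,"rx":0,"ry":0,"rz":0,"grip":1},{"dx":0.002,"dy":0.004,"dz":-0.128,"rx":0,"ry":0,"rz":0,"grip":1},{"dx":0.002,"dy":0.004,"dz":-0.128,"rx":0,"ry":0,"rz":0,"grip":1},{"dx":0.002,"dy":0.004,"dz":-0.128,"rx":0,"ry":0,"rz":0,"grip":1}]'
python3 -m creep '[{"dx":0,"dy":0,"dz":0,"rx":0,"ry":0,"rz":0,"grip":-1},{"dx":0,"dy":0,"dz":0,"rx":0,"ry":0,"rz":0,"grip":-1},{"dx":0,"dy":0,"dz":0,"rx":0,"ry":0,"rz":0,"grip":-1},{"dx":0,"dy":0,"dz":0.05,"rx":0,"ry":0,"rz":0,"grip":-1},{"dx":0,"dy":0,"dz":0.15,"rx":0,"ry":0,"rz":0,"grip":-1}]'
python3 -m creep '[{"dx":0,"dy":0,"dz":0.15,"rx":0,"ry":0,"rz":0,"grip":-1},{"dx":0,"dy":0,"dz":0.2,"rx":0,"ry":0,"rz":0,"grip":-1},{"dx":0,"dy":0,"dz":0.2,"rx":0,"ry":0,"rz":0,"grip":-1},{"dx":0,"dy":0,"dz":0.2,"rx":0,"ry":0,"rz":0,"grip":-1},{"dx":0,"dy":0,"dz":0.2,"rx":0,"ry":0,"rz":0,"grip":-1}]'
python3 - <<'E'
from h import *
s=st();c=get_calibration("wrist");im=get_image("wrist");print(s);g=cv2.cvtColor(im,cv2.COLOR_RGB2GRAY)
u=proj(c,[529.5,208,72]);print(u);fitell(g,c,[529.5,208,72],20,"mouth")
a,b=int(u[0]),int(u[1]);cv2.imwrite("pics/w6.png",cv2.resize(im[max(b-70,0):b+100,a-100:a+100,::-1],None,fx=3,fy=3))
E
```

```text
clock: 13.48
eef_pos: [530.6, 209.8, 78.1]
tool_rot: [-3.138, 0.19, -0.002]
force: [-0.2, 0.2, -0.2]
width: 24.3
gripper_force: 59.2
clock: 14.1
eef_pos: [529.0, 209.5, 137.7]
tool_rot: [-3.139, 0.193, -0.002]
force: [0.8, 0.3, 0.6]
width: 85.6
gripper_force: 0.0
clock: 14.72
eef_pos: [529.1, 209.7, 216.1]
tool_rot: [-3.139, 0.193, -0.002]
force: [-0.0, 0.2, -0.4]
width: 85.2
gripper_force: 0.0
{'clock': 14.725, 'eef_pos': [529.115, 209.694, 216.086], 'tool_rot': [-3.139, 0.193, -0.002], 'force': [-0.043, 0.213, -0.379], 'width': 85.198, 'gripper_force': 0.0}
[328.11186466 157.54899431]
mouth [529.3 208. ] r 19.5 n 47
```

View pics/w6.png

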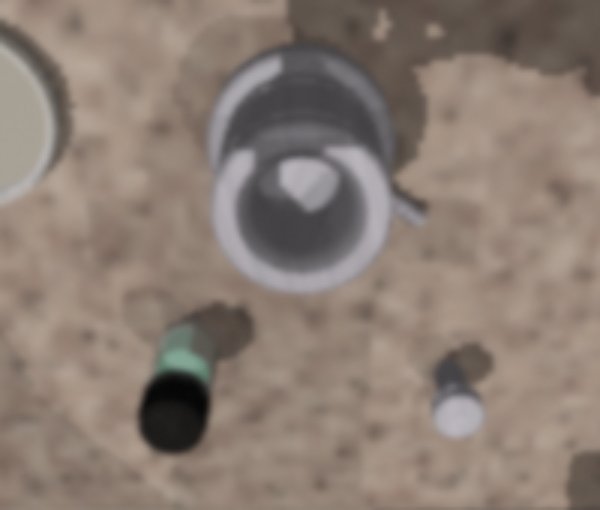

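The first anvil lies flat at the bottom of the bore, seen as the bright disc at crop (308,182). The second anvil stands near the computer tower, so I check the clearance before going there.

```bash
python3 -c "
from h import *
c=get_calibration('top')
for u,v in [(383,150),(420,155),(458,160),(490,130)]:
  print(u,v,ray(c,u,v,0).round(),ray(c,u,v,100).round(),ray(c,u,v,400).round())
c=get_calibration('side')
for u,v in [(395,345),(402,230),(395,250)]: print(u,v,ray(c,u,v,0).round(),ray(c,u,v,100).round())"
python3 -m creep '[{"dx":-0.1,"dy":-0.05,"dz":0,"rx":0,"ry":-0.03,"rz":0,"grip":-1},{"dx":-0.15,"dy":-0.2,"dz":0,"rx":0,"ry":-0.03,"rz":0,"grip":-1},{"dx":-0.15,"dy":-0.35,"dz":0,"rx":0,"ry":-0.03,"rz":0,"grip":-1},{"dx":-0.15,"dy":-0.5,"dz":0,"rx":0,"ry":-0.03,"rz":0,"grip":-1},{"dx":-0.15,"dy":-0.6,"dz":0,"rx":0,"ry":-0.03,"rz":0,"grip":-1}]'
```

```text
383 150 [ 617. -228.] [ 592. -212.] [ 517. -162.]
420 155 [ 606. -321.] [ 582. -295.] [ 510. -219.]
458 160 [ 596. -415.] [ 572. -381.] [ 503. -276.]
490 130 [ 674. -498.] [ 643. -455.] [ 551. -327.]
395 345 [ 596. -390.] [ 574. -437.]
402 230 [ 662. -137.] [ 629. -225.]
395 250 [ 636. -191.] [ 607. -269.]
clock: 15.4
eef_pos: [469.2, -33.2, 217.0]
tool_rot: [-3.139, 0.003, -0.005]
force: [0.5, 0.4, 0.2]
width: 85.3
gripper_force: 0.0
```

```bash
python3 -m creep '[{"dx":-0.06,"dy":-0.15,"dz":0,"rx":0,"ry":0,"rz":0,"grip":-1},{"dx":-0.06,"dy":-0.3,"dz":0,"rx":0,"ry":0,"rz":0,"grip":-1},{"dx":-0.06,"dy":-0.45,"dz":0,"rx":0,"ry":0,"rz":0,"grip":-1},{"dx":-0.06,"dy":-0.6,"dz":0,"rx":0,"ry":0,"rz":0,"grip":-1},{"dx":-0.06,"dy":-0.75,"dz":0,"rx":0,"ry":0,"rz":0,"grip":-1}]'
python3 -m creep '[{"dx":0,"dy":-0.08,"dz":-0.1,"rx":0,"ry":0,"rz":0,"grip":-1},{"dx":0,"dy":-0.08,"dz":-0.1,"rx":0,"ry":0,"rz":0,"grip":-1},{"dx":0,"dy":-0.08,"dz":-0.1,"rx":0,"ry":0,"rz":0,"grip":-1},{"dx":0,"dy":-0.08,"dz":-0.1,"rx":0,"ry":0,"rz":0,"grip":-1},{"dx":0,"dy":-0.08,"dz":-0.1,"rx":0,"ry":0,"rz":0,"grip":-1}]'
python3 - <<'E'
from h import *
s=st();print(s);c=get_calibration("wrist");im=get_image("wrist");g=cv2.cvtColor(im,cv2.COLOR_RGB2GRAY)
print(proj(c,[443.4,-371.3,18]));fitell(g,c,[443.4,-371.3,18],14,"a2")
cv2.imwrite("pics/w7.png",im[:,:,::-1])
E
```

```text
clock: 16.02
eef_pos: [445.5, -331.9, 216.4]
tool_rot: [-3.137, 0.003, -0.002]
force: [0.5, 1.1, 0.2]
width: 85.5
gripper_force: 0.0
clock: 16.65
eef_pos: [446.8, -361.3, 178.0]
tool_rot: [-3.138, 0.001, -0.0]
force: [-0.1, 0.0, 0.2]
width: 85.4
gripper_force: 0.0
{'clock': 16.65, 'eef_pos': [446.79, -361.299, 178.021], 'tool_rot': [-3.138, 0.001, -0.0], 'force': [-0.136, 0.025, 0.191], 'width': 85.444, 'gripper_force': 0.0}
[336.64705742 185.57441658]
a2 [ 444.1 -370.6] r 13.4 n 65
```

View pics/w7.png

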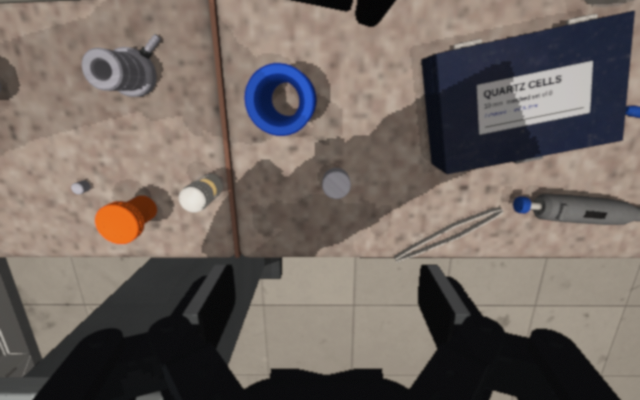

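The second anvil is at px (336,184), with nothing in the fingers' way.

```bash
python3 -m creep '[{"dx":-0.007,"dy":-0.023,"dz":-0.12,"rx":0,"ry":0,"rz":0,"grip":-1},{"dx":-0.007,"dy":-0.023,"dz":-0.26,"rx":0,"ry":0,"rz":0,"grip":-1},{"dx":-0.007,"dy":-0.023,"dz":-0.38,"rx":0,"ry":0,"rz":0,"grip":-1},{"dx":-0.007,"dy":-0.023,"dz":-0.425,"rx":0,"ry":0,"rz":0,"grip":-1},{"dx":-0.007,"dy":-0.023,"dz":-0.425,"rx":0,"ry":0,"rz":0,"grip":-1}]'
python3 -m creep '[{"dx":0,"dy":0,"dz":0,"rx":0,"ry":0,"rz":0,"grip":1},{"dx":0,"dy":0,"dz":0,"rx":0,"ry":0,"rz":0,"grip":1},{"dx":0,"dy":0,"dz":0,"rx":0,"ry":0,"rz":0,"grip":1},{"dx":0,"dy":0,"dz":0,"rx":0,"ry":0,"rz":0,"grip":1},{"dx":0,"dy":0,"dz":0,"rx":0,"ry":0,"rz":0,"grip":1}]'
```

```text
clock: 17.32
eef_pos: [443.1, -371.3, 7.0]
tool_rot: [-3.137, 0.003, -0.002]
force: [-0.2, -0.1, -0.7]
width: 85.3
gripper_force: 0.0
clock: 17.95
eef_pos: [443.7, -371.7, 8.4]
tool_rot: [-3.138, 0.001, -0.002]
force: [0.1, 0.9, 7.1]
width: 25.2
gripper_force: 58.5
```

```bash
python3 -m creep '[{"dx":0,"dy":0,"dz":0.1,"rx":0,"ry":0,"rz":0,"grip":1},{"dx":0,"dy":0,"dz":0.25,"rx":0,"ry":0,"rz":0,"grip":1},{"dx":0,"dy":0.1,"dz":0.36,"rx":0,"ry":0,"rz":0,"grip":1},{"dx":0,"dy":0.24,"dz":0.36,"rx":0,"ry":0,"rz":0,"grip":1},{"dx":0,"dy":0.38,"dz":0.36,"rx":0,"ry":0,"rz":0,"grip":1}]'
python3 -m creep '[{"dx":0.01,"dy":0.14,"dz":0,"rx":0,"ry":0,"rz":0,"grip":1},{"dx":0.05,"dy":0.28,"dz":0,"rx":0,"ry":0,"rz":0,"grip":1},{"dx":0.08,"dy":0.42,"dz":0,"rx":0,"ry":0,"rz":0,"grip":1},{"dx":0.12,"dy":0.56,"dz":0,"rx":0,"ry":0,"rz":0,"grip":1},{"dx":0.16,"dy":0.7,"dz":0,"rx":0,"ry":0,"rz":0,"grip":1}]'
python3 -m creep '[{"dx":0.05,"dy":0.14,"dz":0,"rx":0,"ry":0,"rz":0,"grip":1},{"dx":0.055,"dy":0.28,"dz":0,"rx":0,"ry":0,"rz":0,"grip":1},{"dx":0.055,"dy":0.37,"dz":0,"rx":0,"ry":0,"rz":0,"grip":1},{"dx":0.055,"dy":0.37,"dz":0,"rx":0,"ry":0,"rz":0,"grip":1},{"dx":0.055,"dy":0.37,"dz":0,"rx":0,"ry":0,"rz":0,"grip":1}]'
python3 - <<'E'
from h import *
s=st();c=get_calibration("wrist");im=get_image("wrist");print(s);x,y,z=s["eef_pos"];g=cv2.cvtColor(im,cv2.COLOR_RGB2GRAY)
print(proj(c,[x,y,z+10]));fitell(g,c,[x,y,z+10],14,"a2")
E
```

```text
clock: 18.58
eef_pos: [443.4, -217.9, 152.1]
tool_rot: [-3.138, 0.0, -0.002]
force: [0.4, 1.3, -0.8]
width: 25.0
gripper_force: 59.2
clock: 19.2
eef_pos: [507.4, 62.6, 151.6]
tool_rot: [-3.138, 0.002, -0.002]
force: [0.5, -0.4, -0.5]
width: 24.9
gripper_force: 59.2
clock: 19.82
eef_pos: [529.0, 207.6, 151.3]
tool_rot: [-3.139, 0.003, -0.002]
force: [-0.3, -1.5, -0.9]
width: 24.7
gripper_force: 59.2
{'clock': 19.825, 'eef_pos': [528.957, 207.649, 151.285], 'tool_rot': [-3.139, 0.003, -0.002], 'force': [-0.293, -1.511, -0.87], 'width': 24.672, 'gripper_force': 59.228}
[325.52506392 277.30841299]
a2 [530.1 207.4] r 13.4 n 47
```

```bash
python3 -m creep '[{"dx":-0.001,"dy":0.002,"dz":-0.1,"rx":0,"ry":0,"rz":0,"grip":1},{"dx":-0.001,"dy":0.002,"dz":-0.17,"rx":0,"ry":0,"rz":0,"grip":1},{"dx":-0.001,"dy":0.002,"dz":-0.184,"rx":0,"ry":0,"rz":0,"grip":1},{"dx":-0.001,"dy":0.002,"dz":-0.184,"rx":0,"ry":0,"rz":0,"grip":1},{"dx":-0.001,"dy":0.002,"dz":-0.184,"rx":0,"ry":0,"rz":0,"grip":1}]'
python3 -m creep '[{"dx":0,"dy":0,"dz":0,"rx":0,"ry":0,"rz":0,"grip":-1},{"dx":0,"dy":0,"dz":0,"rx":0,"ry":0,"rz":0,"grip":-1},{"dx":0,"dy":0,"dz":0,"rx":0,"ry":0,"rz":0,"grip":-1},{"dx":0,"dy":0,"dz":0.05,"rx":0,"ry":0,"rz":0,"grip":-1},{"dx":0,"dy":0,"dz":0.15,"rx":0,"ry":0,"rz":0,"grip":-1}]'
python3 -m creep '[{"dx":0,"dy":0,"dz":0.15,"rx":0,"ry":0,"rz":0,"grip":-1},{"dx":0,"dy":0,"dz":0.2,"rx":0,"ry":0,"rz":0,"grip":-1},{"dx":-0.05,"dy":-0.1,"dz":0.2,"rx":0,"ry":0,"rz":0,"grip":-1},{"dx":-0.05,"dy":-0.2,"dz":0.2,"rx":0,"ry":0,"rz":0,"grip":-1},{"dx":-0.05,"dy":-0.2,"dz":0.2,"rx":0,"ry":0,"rz":0,"grip":-1}]'
python3 - <<'E'
from h import *
s=st();c=get_calibration("wrist");im=get_image("wrist");print(s);g=cv2.cvtColor(im,cv2.COLOR_RGB2GRAY)
u=proj(c,[529.5,208,72]);print(u);fitell(g,c,[529.5,208,72],20,"mouth");fitell(g,c,[539.4,-41.6,48],20,"plunger")
a,b=int(u[0]),int(u[1]);cv2.imwrite("pics/w8.png",cv2.resize(im[max(b-70,0):b+100,a-100:a+100,::-1],None,fx=3,fy=3))
E
```

```text
clock: 20.5
eef_pos: [529.7, 209.2, 78.8]
tool_rot: [-3.137, 0.0, -0.003]
force: [-0.2, -0.5, -0.9]
width: 24.9
gripper_force: 59.2
clock: 21.12
eef_pos: [527.5, 209.2, 137.0]
tool_rot: [-3.139, 0.006, -0.002]
force: [0.9, -0.3, 0.5]
width: 85.2
gripper_force: 0.0
clock: 21.75
eef_pos: [508.7, 125.8, 218.3]
tool_rot: [-3.139, 0.002, -0.008]
force: [-0.7, 1.4, 0.1]
width: 85.2
gripper_force: 0.0
{'clock': 21.75, 'eef_pos': [508.679, 125.822, 218.336], 'tool_rot': [-3.139, 0.002, -0.008], 'force': [-0.686, 1.375, 0.097], 'width': 85.204, 'gripper_force': 0.0}
[236.26675131 164.71108216]
mouth [529.3 208.6] r 19.5 n 41
plunger [539.7 -41.2] r 19.6 n 55
```

View pics/w8.png

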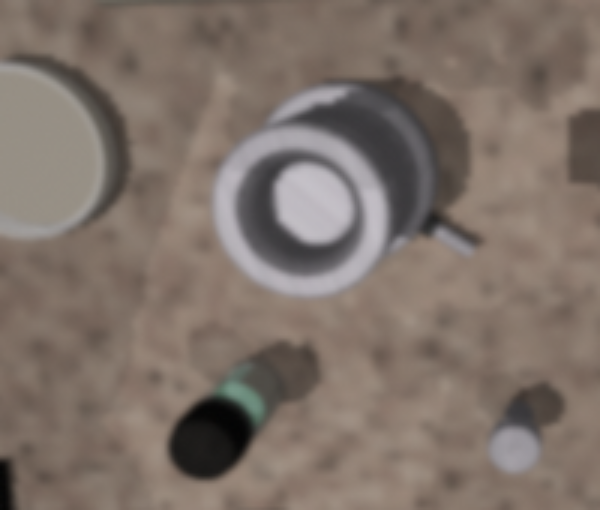

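The second anvil is in, showing a bright face higher in the bore at crop (315,203). Now the plunger, gripped by its head.

```bash
python3 -m creep '[{"dx":0.03,"dy":-0.15,"dz":0,"rx":0,"ry":0,"rz":0,"grip":-1},{"dx":0.06,"dy":-0.3,"dz":0,"rx":0,"ry":0,"rz":0,"grip":-1},{"dx":0.077,"dy":-0.419,"dz":-0.05,"rx":0,"ry":0,"rz":0,"grip":-1},{"dx":0.077,"dy":-0.419,"dz":-0.2,"rx":0,"ry":0,"rz":0,"grip":-1},{"dx":0.077,"dy":-0.419,"dz":-0.3,"rx":0,"ry":0,"rz":0,"grip":-1}]'
```

```text
clock: 22.42
eef_pos: [539.3, -37.2, 95.3]
tool_rot: [-3.137, 0.004, -0.002]
force: [0.3, 0.6, 0.5]
width: 85.4
gripper_force: 0.0
```

```bash
python3 -m creep '[{"dx":0,"dy":-0.007,"dz":-0.1,"rx":0,"ry":0,"rz":0,"grip":-1},{"dx":0,"dy":-0.007,"dz":-0.168,"rx":0,"ry":0,"rz":0,"grip":-1},{"dx":0,"dy":-0.007,"dz":-0.168,"rx":0,"ry":0,"rz":0,"grip":-1},{"dx":0,"dy":-0.007,"dz":-0.168,"rx":0,"ry":0,"rz":0,"grip":1},{"dx":0,"dy":-0.007,"dz":-0.168,"rx":0,"ry":0,"rz":0,"grip":1}]'
python3 -m creep '[{"dx":0,"dy":0,"dz":0,"rx":0,"ry":0,"rz":0,"grip":1},{"dx":0,"dy":0,"dz":0,"rx":0,"ry":0,"rz":0,"grip":1},{"dx":0,"dy":0,"dz":0,"rx":0,"ry":0,"rz":0,"grip":1},{"dx":0,"dy":0,"dz":0,"rx":0,"ry":0,"rz":0,"grip":1},{"dx":0,"dy":0,"dz":0,"rx":0,"ry":0,"rz":0,"grip":1}]'
python3 -m creep '[{"dx":0,"dy":0,"dz":0.1,"rx":0,"ry":0,"rz":0,"grip":1},{"dx":0,"dy":0,"dz":0.25,"rx":0,"ry":0,"rz":0,"grip":1},{"dx":0,"dy":0.1,"dz":0.3,"rx":0,"ry":0,"rz":0,"grip":1},{"dx":-0.01,"dy":0.25,"dz":0.3,"rx":0,"ry":0,"rz":0,"grip":1},{"dx":-0.02,"dy":0.4,"dz":0.3,"rx":0,"ry":0,"rz":0,"grip":1}]'
python3 -m creep '[{"dx":0,"dy":0.14,"dz":0,"rx":0,"ry":0,"rz":0,"grip":1},{"dx":-0.005,"dy":0.22,"dz":0,"rx":0,"ry":0,"rz":0,"grip":1},{"dx":-0.005,"dy":0.224,"dz":0,"rx":0,"ry":0,"rz":0,"grip":1},{"dx":-0.005,"dy":0.224,"dz":0,"rx":0,"ry":0,"rz":0,"grip":1},{"dx":-0.005,"dy":0.224,"dz":0,"rx":0,"ry":0,"rz":0,"grip":1}]'
python3 - <<'E'
from h import *
s=st();c=get_calibration("wrist");im=get_image("wrist");print(s);x,y,z=s["eef_pos"];g=cv2.cvtColor(im,cv2.COLOR_RGB2GRAY)
print(proj(c,[x,y,z+20]));fitell(g,c,[x,y,z+20],20,"plunger head")
cv2.imwrite("pics/w9.png",im[:,:,::-1])
E
```

```text
clock: 23.05
eef_pos: [540.6, -40.8, 31.6]
tool_rot: [-3.138, 0.0, -0.001]
force: [-0.5, 0.8, 0.8]
width: 51.8
gripper_force: 0.0
clock: 23.68
eef_pos: [540.5, -40.9, 31.8]
tool_rot: [-3.137, 0.0, -0.002]
force: [0.5, 0.5, 6.2]
width: 37.7
gripper_force: 59.4
clock: 24.3
eef_pos: [531.4, 120.9, 151.3]
tool_rot: [-3.137, 0.001, -0.003]
force: [1.3, 0.2, -2.4]
width: 37.4
gripper_force: 61.5
clock: 24.92
eef_pos: [529.7, 206.9, 150.7]
tool_rot: [-3.138, 0.002, -0.004]
force: [1.1, -0.5, -2.3]
width: 37.6
gripper_force: 61.4
{'clock': 24.925, 'eef_pos': [529.696, 206.938, 150.667], 'tool_rot': [-3.138, 0.002, -0.004], 'force': [1.118, -0.486, -2.284], 'width': 37.561, 'gripper_force': 61.429}
[325.35845058 289.61317657]
plunger head [534.  206.5] r 20.1 n 49
```

View pics/w9.png

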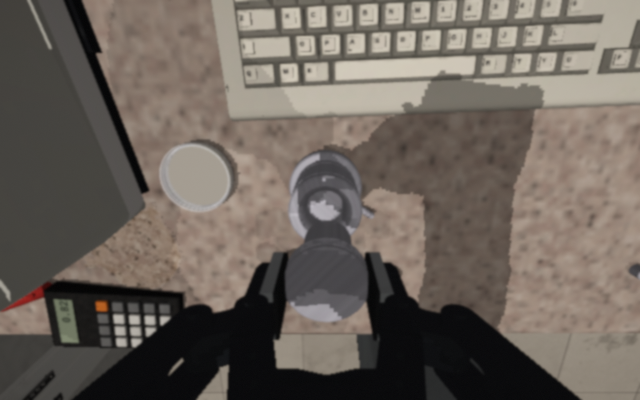

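Run:
```python
from h import *
s=st();c=get_calibration("wrist");g=cv2.imread("pics/w9.png",0);x,y,z=s["eef_pos"]
for r in(20,):fitell(g,c,[x,y,z+16.2],r,"head")
fitell(g,c,[x,y,z+16.2],19,"head")
P=proj(c,[529,207,z+16.2]);print(P,[proj(c,[529+a,207,z+16.2]).round() for a in(-20,20)],[proj(c,[529,207+a,z+16.2]).round() for a in(-20,20)])
```

```text
head [534.  206.8] r 19.7 n 42
head [534.  206.8] r 19.4 n 41
[325.48672503 286.13638176] [array([326., 322.]), array([325., 247.])] [array([369., 286.]), array([282., 286.])]
```

The fit was pulled off by shading. The head's outline runs from row 248 to 321 and column 284 to 370, so its centre is (327,285), about (529,207). Now I lower it, watching the force.

```bash
python3 -m creep '[{"dx":0.001,"dy":0.003,"dz":-0.05,"rx":0,"ry":0,"rz":0,"grip":1},{"dx":0.001,"dy":0.003,"dz":-0.1,"rx":0,"ry":0,"rz":0,"grip":1},{"dx":0.001,"dy":0.003,"dz":-0.125,"rx":0,"ry":0,"rz":0,"grip":1},{"dx":0.001,"dy":0.003,"dz":-0.13,"rx":0,"ry":0,"rz":0,"grip":1},{"dx":0.001,"dy":0.003,"dz":-0.13,"rx":0,"ry":0,"rz":0,"grip":1}]'
python3 -m creep '[{"dx":0,"dy":0,"dz":-0.003,"rx":0,"ry":0,"rz":0,"grip":1},{"dx":0,"dy":0,"dz":-0.006,"rx":0,"ry":0,"rz":0,"grip":1},{"dx":0,"dy":0,"dz":-0.008,"rx":0,"ry":0,"rz":0,"grip":1},{"dx":0,"dy":0,"dz":-0.01,"rx":0,"ry":0,"rz":0,"grip":1},{"dx":0,"dy":0,"dz":-0.01,"rx":0,"ry":0,"rz":0,"grip":1}]'
```

```text
clock: 25.6
eef_pos: [530.4, 209.6, 98.8]
tool_rot: [-3.138, 0.002, -0.002]
force: [-0.4, -0.0, -1.9]
width: 37.7
gripper_force: 61.5
clock: 26.22
eef_pos: [529.9, 209.8, 94.3]
tool_rot: [-3.138, 0.003, -0.002]
force: [0.9, -0.1, -2.0]
width: 37.4
gripper_force: 61.5
```

```bash
python3 -m creep '[{"dx":0,"dy":0,"dz":-0.003,"rx":0,"ry":0,"rz":0,"grip":1},{"dx":0,"dy":0,"dz":-0.006,"rx":0,"ry":0,"rz":0,"grip":1},{"dx":0,"dy":0,"dz":-0.01,"rx":0,"ry":0,"rz":0,"grip":1},{"dx":0,"dy":0,"dz":-0.013,"rx":0,"ry":0,"rz":0,"grip":1},{"dx":0,"dy":0,"dz":-0.013,"rx":0,"ry":0,"rz":0,"grip":1}]'
```

```text
clock: 26.85
eef_pos: [529.9, 209.7, 89.0]
tool_rot: [-3.138, 0.003, -0.002]
force: [-0.3, -0.9, -2.7]
width: 37.2
gripper_force: 61.5
```

```bash
python3 -m creep '[{"dx":0,"dy":0,"dz":0,"rx":0,"ry":0,"rz":0,"grip":-1},{"dx":0,"dy":0,"dz":0,"rx":0,"ry":0,"rz":0,"grip":-1},{"dx":0,"dy":0,"dz":0,"rx":0,"ry":0,"rz":0,"grip":-1},{"dx":0,"dy":0,"dz":0,"rx":0,"ry":0,"rz":0,"grip":-1},{"dx":0,"dy":0,"dz":0.05,"rx":0,"ry":0,"rz":0,"grip":-1}]'
python3 -m creep '[{"dx":0,"dy":0,"dz":0.1,"rx":0,"ry":0,"rz":0,"grip":-1},{"dx":0,"dy":0,"dz":0.2,"rx":0,"ry":0,"rz":0,"grip":-1},{"dx":0,"dy":-0.1,"dz":0.3,"rx":0,"ry":0,"rz":0,"grip":-1},{"dx":0,"dy":-0.2,"dz":0.3,"rx":0,"ry":0,"rz":0,"grip":-1},{"dx":0,"dy":-0.3,"dz":0.3,"rx":0,"ry":0,"rz":0,"grip":-1}]'
python3 - <<'E'
from h import *
s=st();c=get_calibration("wrist");im=get_image("wrist");print(s);g=cv2.cvtColor(im,cv2.COLOR_RGB2GRAY)
u=proj(c,[529.5,208,80]);fitell(g,c,[529.5,208.4,104],20,"head if seated");fitell(g,c,[529.5,208.4,72],27.5,"rim")
a,b=int(u[0]),int(u[1]);b0=max(b-90,0);a0=max(a-110,0);w=cv2.resize(im[b0:b0+180,a0:a0+220,::-1],(700,572),interpolation=cv2.INTER_CUBIC)
cv2.imwrite("pics/w10.png",w)
E
```

```text
clock: 27.48
eef_pos: [528.8, 209.6, 108.3]
tool_rot: [-3.139, 0.005, -0.002]
force: [-0.1, 0.3, 0.2]
width: 85.3
gripper_force: 0.0
clock: 28.1
eef_pos: [530.1, 88.8, 229.9]
tool_rot: [-3.137, 0.001, -0.001]
force: [0.4, -1.0, -0.1]
width: 85.0
gripper_force: 0.0
{'clock': 28.1, 'eef_pos': [530.056, 88.804, 229.906], 'tool_rot': [-3.137, 0.001, -0.001], 'force': [0.448, -1.033, -0.139], 'width': 85.049, 'gripper_force': 0.0}
head if seated [528.2 204.5] r 19.9 n 42
rim [523.6 213.7] r 27.8 n 45
```

View pics/w10.png

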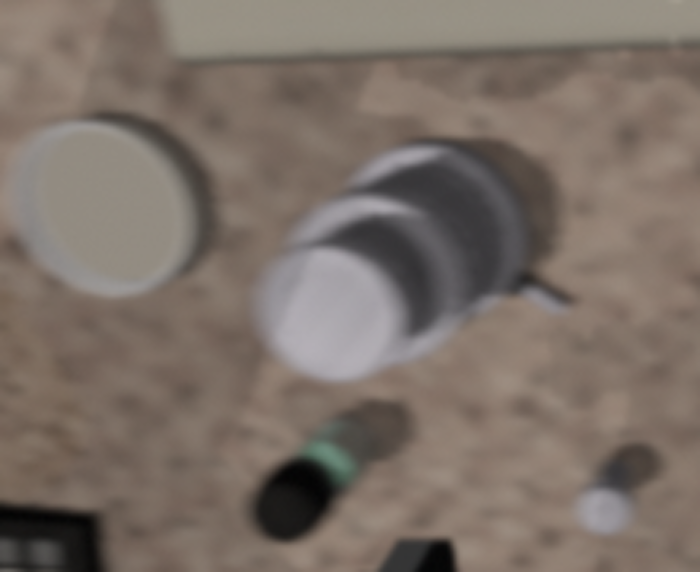

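The plunger stands head up on the sleeve axis, with its head at crop (332,312). I cross-check its height using the fixed cameras.

Run:
```python
from h import *
c=get_calibration("wrist");u=proj(c,[529.5,208,80]);a0=max(int(u[0])-110,0);b0=max(int(u[1])-90,0)
k=3.18
for z in (104,112,120):
    print(z,((proj(c,[529.3,208.4,z])-[a0,b0])*k).round(),[((proj(c,[529.3+20*i,208.4+20*j,z])-[a0,b0])*k).round().tolist() for i,j in((1,0),(-1,0),(0,1),(0,-1))])
cs=get_calibration("side");ct=get_calibration("top")
S=get_image("side");T=get_image("top")
u=proj(cs,[529.3,208.4,60]);v=proj(ct,[529.3,208.4,60]);print(u,v)
f=lambda im,p:cv2.resize(im[int(p[1])-35:int(p[1])+35,int(p[0])-35:int(p[0])+35,::-1],(400,400),interpolation=cv2.INTER_CUBIC)
o=np.hstack([f(S,u),f(T,v)])
for q,(cc,p,off) in enumerate([(cs,u,0),(ct,v,400)]):
    for z,r,col in((104,20,(0,0,255)),(72,27.5,(0,255,0)),(14,33,(255,0,0))):
        pts=[(proj(cc,[529.3+r*np.cos(t),208.4+r*np.sin(t),z])-[int(p[0])-35,int(p[1])-35]+.5)*400/70+[off,0] for t in np.linspace(0,6.28,40)]
        cv2.polylines(o,[np.int32(pts)],True,col,1)
cv2.imwrite("pics/chk.png",o)
```

```text
104 [315. 312.] [[304.0, 242.0], [326.0, 380.0], [243.0, 313.0], [388.0, 312.0]]
112 [303. 321.] [[291.0, 249.0], [314.0, 391.0], [228.0, 322.0], [377.0, 321.0]]
120 [289. 331.] [[277.0, 256.0], [301.0, 402.0], [213.0, 331.0], [366.0, 330.0]]
[328.77556322 121.34520794] [199.47610002 177.27063345]
```

View pics/chk.png

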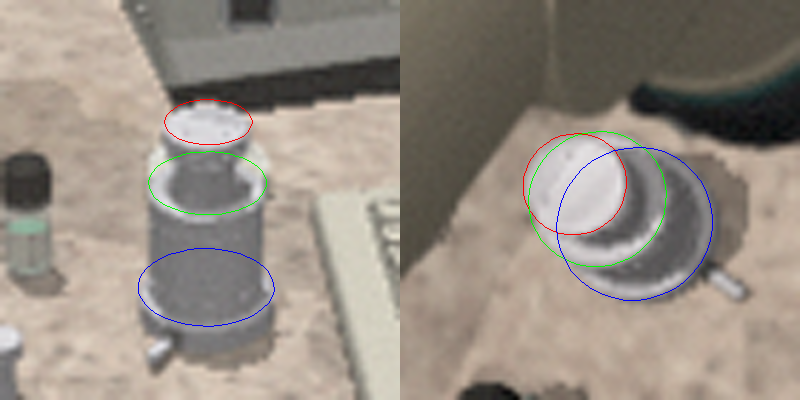

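In both the side and top views the head, rim and disc match the outlines drawn for the seated heights. The hand is clear, so I hand the job in.

```bash
python3 -c "
from cell import ctrl
print(ctrl.finish_job())"
```

```text
the job is handed in; nothing more can be done
None
```

The larger die is back together on its base: sleeve seated mouth up, both large anvils in the bore, plunger resting on them head up. I handed it in at about 28 s; no verdict came back, but the last side and top views matched the seated heights.

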